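# Put the chalk blocks away and pump the vacuum box

## Robot

A 6-joint arm with a two-finger parallel gripper is mounted at the origin on the work surface. World frame = base frame: x ahead of the robot, y to its left, z up, the work surface at z = 0. Lengths are in m, angles in rad, forces in N, time in s.
With the tool pointing down it reaches from about 0.275 to 0.75 m from the base axis. Payload 10.2 kg.
Tool frame: the origin (TCP) lies on the front face of the gripper's body, between the roots of the fingers; the fingertips stand 64 mm ahead of it and the grasp point (between the pads) lies 45 mm ahead of it (robot.tips_ahead is the distance from the TCP to the fingertips, in m); z points along the fingers, y is the line along which they close (so a half turn about z gives the same grasp; the last joint's range is limited). The gripper opens to 88 mm and grips with 3 to 60 N. Pads are 18 mm wide; open, the fingers measure 123 mm over their backs; the gripper's body (75 mm by 187 mm) begins 45 mm behind the grasp point.
Start: joints at [-1.412, 0.313, 1.498, -0, 1.331, -0.223], TCP at [0.196, -0.487, 0.303] pointing down, gripper open.
Joint ranges: [-2.94, 2.94], [-0.97, 2.17], [0.19, 2.56], [-1.23, 4.37], [0.02, 3.11], [-2.88, 2.88]. Speed limits (rad/s): [2.39, 2.39, 3.01, 3.14, 3.14, 3.14].

## Interface

Orientations are given as a rotation vector (axis times angle).
In Python, from rig import robot gives the robot as it stands. The module is installed in compiled form; this text tells all that it offers.
- The arm moves only by the tool servo_tool, never from a script. Its argument "increments" is text: rows parted by semicolons, each of 4 numbers parted by spaces: the shift along the tool's x, y, z in cm, then the turn about the tool's z in rad. A call has 1 to 20 rows; each row shifts and turns the commanded pose from where the row before left it, along the tool's axes as they then stand; what a row does not reach is not made up. A row lasts 1/10 s, in which the tool goes at most 50 mm and 8.59 degrees, less where a joint would pass 70% of its speed; a pose out of reach is approached as far as the arm can. A call is refused whole if a number of a shift passes 5 or a number of a turn 0.15, either way. A call with a gripper value outside its range is refused whole. "claw" is the opening, from 0 (shut) to 1 (fully open), set as the call begins (left out, the last holds). The fingers move at their own pace and stop on an object; "newtons" is the grip in N (left out, the last holds). Time passes only in rows, so rows that do not move let the fingers close. It gives the time, the measured TCP pose, the force, the opening and the grip force at its end, in the units of the state.
- robot.read_state(): the state, without advancing time (a new reading comes with each control period).
- robot.capture(name): name is "scene" or "top"; returns a dict with "image" (420x560x3 uint8, red, green, blue), "range_z" (420x560 float32, m along the optical axis (not along the pixel's ray), 0 where there is no reading), "intrinsics" (3x3 intrinsics, pixels), "k1" (the pictures are not rectified: a ray, as slopes to the right and down, at radius r is drawn at 1 + k1 r^2 times it, then the intrinsics apply), "cam_to_world" (4x4, takes a point from camera to world coordinates). Camera axes: x right, y down, z forward; pixel columns grow to the right and rows downward; lengths in m; the calibration is good to about 2 mm. A picture is of the moment at which its call begins.
- robot.job_done(): hands the job in; it is judged then, once.
Trained networks look in a picture, given as the dict that the camera call returned (one of the last four; its "shot" number tells which), for a name from the list of things; names that differ only in an ending like _2 or _b are one class to them, and where a whole thing is asked for, a point or a joint stands for the part that bears it (a point fixed in the world has none). Each returns a list of dicts, best first, with "confidence" (0 to 1); they miss things now and then, are a little off and sometimes report something else, mostly with a low value. They report only what shows in the picture. A call takes as long as a camera call. They do not tell look-alikes from the thing itself.
- robot.trace(picture, query): "mask" (420x560 bool, what is visible of it) and "rect" ([left, top, right, bottom] in pixels, round what is visible of it).
- robot.landmark_of(picture, query): "pixel" ([column, row] in pixels: a listed point, or the origin of a listed thing).
The state is a dict: "time": time; "qpos": joint angles; "dq": joint speeds; "effort": joint torques, N m; "position": TCP position; "orientation": TCP orientation; "contact_force": force on the tool from outside, world axes, zero at the start; "ft_torque": the same for the moment, N m; "width": finger opening in m; "grip_force": force on a finger pad.
Only numpy, scipy, OpenCV 4.12 (cv2) and the standard library are available. Lean on these libraries where they do the work, as an engineer would, in place of code of your own. Each camera call takes 0.05 s, during which the arm holds its last target. There are 200 camera calls.

## Task

Put the gym chalk away airtight: lift the black lid off the steel vacuum box by its knob and set it down flat on the cork mat, put every white chalk block that is out on the shelf into the box, and put the lid back so that it sits fully home. Only then work the hand pump beside the box: press its plunger right down to its stop and let it come all the way up, twice. Leave the other things on the shelf where they are.

Things in the scene. Friction and masses are not known exactly. Their poses are not given: they have to be found in the camera images.
- vacbox: Fixed open-topped brushed-steel box, 132 (x) x 164 (y) x 66 (z) mm outside, walls and floor 4 mm thick. Origin: centre of its underside, on the shelf; z up. The hand pump, an upright steel cylinder 48 mm in diameter and 85 mm high, stands on the box's -x side, its axis at x = -118 mm, y = 0.
- lid: Loose black lid, 138 (x) x 170 (y) mm, about 0.22 kg; starts on the box. Origin: centre of its underside, z up. Rubber plug 118 x 150 mm from z = 0 to 8 mm (lower half 110 x 142), plate to 16 mm. Fully home, its origin is 58 mm above the box's, centred, axes along the box's. On top an oblong steel knob, 50 mm (x) by 20 mm (y), from z = 22 to 46 mm, on an 18 mm neck.
- lid_knob (a point): Centre of the lid's knob, 34 mm above the lid's origin.
- mat: Flat cork mat, fixed, 190 (x) x 220 (y) x 3 mm. Origin: centre of its underside.
- plunger_top (a point): Centre of the flat top of the pump's black round plunger head (42 mm in diameter, 12 mm thick), 129 mm above the shelf when up, 99 mm when fully down.
- plunger (a joint): Travel of the spring plunger in m: 0 fully up, 0.030 pressed down to its stop; the spring pushes back with 3 N at the top and 11 N at the stop.
- chalk1: Loose white block of gym chalk, 50 (x) x 34 (y) x 26 (z) mm, about 56 g; three or all four are present. Origin: centre of its underside.
- chalk2: Loose white block of gym chalk, 50 (x) x 34 (y) x 26 (z) mm, about 56 g; three or all four are present. Origin: centre of its underside.
- chalk3: Loose white block of gym chalk, 50 (x) x 34 (y) x 26 (z) mm, about 56 g; three or all four are present. Origin: centre of its underside.
- chalk4: Loose white block of gym chalk, 50 (x) x 34 (y) x 26 (z) mm, about 56 g; three or all four are present. Origin: centre of its underside.
- stopwatch: Bystander: black round stopwatch lying flat, 56 mm in diameter, 16 mm high, a 5 mm wide crown sticking out 8 mm on its +y side. Origin: centre of underside.
- tape: Bystander: roll of grey finger tape lying flat, 56 mm outside, 38 mm inside, 25 mm high. Origin: centre of underside.
- dish: Bystander: white ceramic dish, 80 mm in diameter, 24 mm high. Origin: centre of underside.
- shoehorn: Bystander: chrome shoehorn lying flat along y, 266 mm long, 35 mm wide, 4 mm thick.
- kettlebell: Bystander: yellow kettlebell, 122 mm in diameter, 173 mm high, 4 kg. Origin: centre of underside.
Mind the look-alikes: they are no part of the job. Leave any purple look-alike of the chalk3 alone. Leave any red look-alike of the chalk4 alone.

How it is judged:
On the way, in this order (a step that is already met when the one before it is completed fails the run):
1. the lid lies flat on the cork mat, let go (horizontal distance between lid and mat below 0.05 m and height (world z) of lid below 0.012 m and angle between lid's own z axis and vertical below 0.1 rad and contact force between the fingers and lid below 0.3 N), for 0.3 s.
2. every chalk block present is in the box, let go (x of chalk1 in the frame of vacbox between -0.062 and 0.062 m and y of chalk1 in the frame of vacbox between -0.078 and 0.078 m and z of each of chalk1, chalk2, chalk3, chalk4 in the frame of vacbox below 0.058 m and x of chalk2 in the frame of vacbox between -0.062 and 0.062 m and y of chalk2 in the frame of vacbox between -0.078 and 0.078 m and x of chalk3 in the frame of vacbox between -0.062 and 0.062 m and y of chalk3 in the frame of vacbox between -0.078 and 0.078 m and x of chalk4 in the frame of vacbox between -0.062 and 0.062 m and y of chalk4 in the frame of vacbox between -0.078 and 0.078 m and contact force between the fingers and chalk1 below 0.3 N and contact force between the fingers and chalk2 below 0.3 N and contact force between the fingers and chalk3 below 0.3 N and contact force between the fingers and chalk4 below 0.3 N), for 0.3 s.
3. the lid is back on the box, fully home and let go (z of lid in the frame of vacbox between 0.05 and 0.0615 m and horizontal distance between lid and vacbox below 0.008 m and angle between lid's own z axis and vertical below 0.04 rad and contact force between the fingers and lid below 0.3 N), for 0.3 s.
4. the plunger is pressed down to its stop (at least 27 of its 30 mm) (value of joint plunger above 0.027 m), for 0.1 s.
5. the plunger is up again (within 3 mm) (value of joint plunger below 0.003 m), for 0.1 s.
6. the plunger is pressed down to its stop a second time (value of joint plunger above 0.027 m), for 0.1 s.
At the end, for the whole second after the job is handed in: Every chalk block present lies inside the box; the lid sits on the box fully home (plug within 3.5 mm of its full depth, centred within 8 mm, level within 0.04 rad) and at rest; the plunger is up again within 3 mm (z of lid in the frame of vacbox between 0.05 and 0.0615 m and horizontal distance between lid and vacbox below 0.008 m and angle between lid's own z axis and vertical below 0.04 rad and x of chalk1 in the frame of vacbox between -0.062 and 0.062 m and y of chalk1 in the frame of vacbox between -0.078 and 0.078 m and z of each of chalk1, chalk2, chalk3, chalk4 in the frame of vacbox below 0.058 m and x of chalk2 in the frame of vacbox between -0.062 and 0.062 m and y of chalk2 in the frame of vacbox between -0.078 and 0.078 m and x of chalk3 in the frame of vacbox between -0.062 and 0.062 m and y of chalk3 in the frame of vacbox between -0.078 and 0.078 m and x of chalk4 in the frame of vacbox between -0.062 and 0.062 m and y of chalk4 in the frame of vacbox between -0.078 and 0.078 m and value of joint plunger below 0.003 m and linear speed of lid below 0.01 m/s); the robot touches nothing.
It fails at once if a bystander (stopwatch, tape roll, dish, shoehorn, kettlebell) is moved more than 5 cm (distance of any of stopwatch, tape, dish, shoehorn, kettlebell from where it was at the start of the episode above 0.05 m).
It fails at once if the plunger is pressed more than 12 mm while the lid is not home on the box (value of joint plunger above 0.012 m and not (z of lid in the frame of vacbox between 0.05 and 0.0615 m and horizontal distance between lid and vacbox below 0.008 m and angle between lid's own z axis and vertical below 0.04 rad)).
Of chalk1, chalk2, chalk3, chalk4 only 3 to 4 are there at a start; the rules pass over those that are not, and their reading is None.
At some moment in a run one of chalk1, chalk2, chalk3, chalk4 may be knocked a few centimetres aside while the robot is not near it.
Once in a run the grip may slacken for a moment while it holds something.
It also fails if it takes over 200 s, if anything falls off the work surface, if the arm or the gripper's body presses on something with over 40 N, if the wrist force passes 120 N, or if a joint passes its speed limit or range.

## Working session

There is one attempt and no reset: what is moved stays moved. The work goes in short steps, Python scripts to look and compute and a tool call to move; the robot and the scene stay as the last step left them, time stands still between calls to the robot, and variables do not carry over. Pictures are saved under pics/ and viewed, at most 14 in all, crops included, and the job is handed in when it is done.

Besides the shell and the picture viewer there is one more tool, called after ">>>" as name(argument=value, ...) on one line, values as JSON. servo_tool: Moves the arm, as the interface text tells. Its arguments: {"type":"object","properties":{"increments":{"type":"string"},"claw":{"type":"number"},"newtons":{"type":"number"}},"required":["increments"]}

```bash
mkdir -p pics; cat > h.py <<'E'
import numpy as np, cv2
from rig import robot
def world(p, uv, depth=None, z=None):
    """pixels -> world, using depth or plane z"""
    K=np.array(p["intrinsics"]);T=np.array(p["cam_to_world"]);k=p["k1"]
    uv=np.atleast_2d(uv).astype(float)
    d=np.c_[(uv[:,0]-K[0,2])/K[0,0],(uv[:,1]-K[1,2])/K[1,1]]
    s=d.copy()
    for _ in range(15): s=d/(1+k*(s**2).sum(1,keepdims=True))
    r=np.c_[s,np.ones(len(s))]@T[:3,:3].T
    t=(z-T[2,3])/r[:,2] if z is not None else np.asarray(depth)
    return T[:3,3]+r*np.asarray(t).reshape(-1,1)
def cloud(p):
    v,u=np.indices(p["range_z"].shape); return world(p,np.c_[u.ravel(),v.ravel()],p["range_z"].ravel()).reshape(420,560,3)
def save(p,n,crop=None,s=1):
    im=p["image"][:,:,::-1]
    if crop: im=im[crop[1]:crop[3],crop[0]:crop[2]]
    cv2.imwrite(f"pics/{n}.png",cv2.resize(im,None,fx=s,fy=s,interpolation=cv2.INTER_CUBIC))
E
python3 - <<'E'
from h import *
for n in("scene","top"):
    p=robot.capture(n); save(p,n+"0",s=1.4)
    print(n,np.round(p["cam_to_world"],3).tolist())
    C=cloud(p)
    for q in["vacbox","lid","lid_knob","mat","plunger_top","chalk1","stopwatch","tape","dish","shoehorn","kettlebell"]:
        try:
          for r in robot.trace(p,q):
            m=r["mask"]&(p["range_z"]>0); c=C[m]
            print(q,round(r["confidence"],2),np.round(r["rect"]),np.round(np.median(c,0),3),"zmax",np.round(np.percentile(c[:,2],95),3))
        except Exception as e: print(q,e)
        if q in("lid_knob","plunger_top"): print("  pix",[(np.round(r["pixel"],1),r["confidence"]) for r in robot.landmark_of(p,q)])
print(robot.read_state())
E
```

```text
scene [[0.477, 0.718, -0.507, 1.197], [0.879, -0.388, 0.277, -0.409], [0.002, -0.578, -0.816, 1.156], [0.0, 0.0, 0.0, 1.0]]
vacbox 0.87 [242. 183. 315. 273.] [ 0.633 -0.106  0.043] zmax 0.128
lid 0.59 [237. 206. 317. 268.] [ 0.628 -0.098  0.073] zmax 0.091
lid 0.18 [252. 183. 267. 200.] [ 0.509 -0.096  0.128] zmax 0.131
lid_knob 0.59 [238. 202. 318. 263.] [ 0.629 -0.1    0.073] zmax 0.093
  pix [(array([277.9, 227.9]), 0.9)]
mat 0.59 [342. 163. 432. 232.] [0.635 0.279 0.002] zmax 0.006
plunger_top 0.72 [242. 200. 318. 265.] [ 0.628 -0.099  0.073] zmax 0.091
plunger_top 0.49 [250. 184. 268. 202.] [ 0.507 -0.095  0.127] zmax 0.131
plunger_top 0.41 [366. 138. 382. 149.] [0.447 0.365 0.015] zmax 0.02
  pix [(array([255.5, 185.7]), 0.45)]
chalk1 0.8 [147. 232. 162. 252.] [ 0.462 -0.404  0.024] zmax 0.029
chalk1 0.8 [112. 255. 133. 274.] [ 0.49  -0.507  0.024] zmax 0.029
chalk1 0.76 [154. 265. 174. 289.] [ 0.571 -0.417  0.023] zmax 0.028
chalk1 0.76 [329. 146. 344. 163.] [0.435 0.222 0.024] zmax 0.028
chalk1 0.72 [303. 129. 316. 150.] [0.338 0.177 0.024] zmax 0.029
chalk1 0.68 [182. 215. 2
[... 2075 characters left out ...]
.174
{'time': 1.4, 'qpos': array([-1.41234321e+00,  3.12884107e-01,  1.49774637e+00, -7.34440957e-06,
        1.33103581e+00, -2.23389363e-01]), 'dq': array([ 6.48050192e-04,  2.96682108e-04,  3.61300521e-05, -3.67619284e-04,
        3.14016883e-04,  8.64457127e-04]), 'effort': array([-4.42019582e-04, -4.02112877e+01, -2.52418363e+01,  6.94552087e-02,
        3.19581362e-02, -1.05498458e-05]), 'position': array([ 0.19562124, -0.48717585,  0.30271084]), 'orientation': array([-3.08443639e+00, -5.96148226e-01,  7.44578504e-06]), 'contact_force': array([0.19748112, 0.64631223, 0.82781894]), 'ft_torque': array([0.00777512, 0.00365961, 0.02913946]), 'grip_force': 0.0, 'width': 0.08823352526268444}
```

View pics/top0.png

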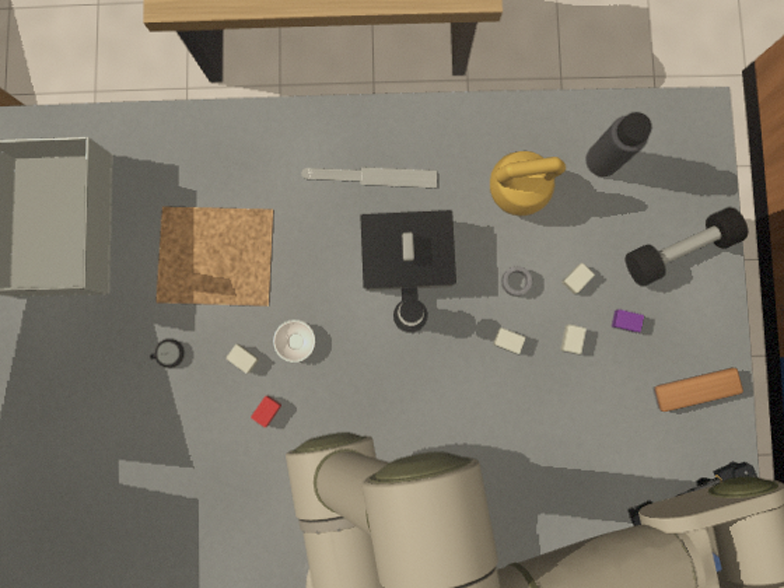

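View pics/scene0.png

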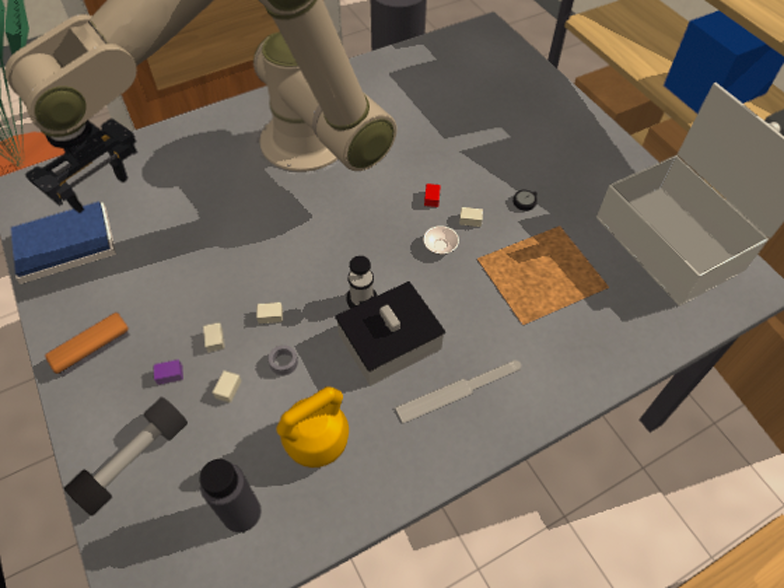

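Candidates for chalk (pixels in the 560x420 top picture): white at (364,243), (410,242), (414,199) and (172,256). Look-alikes: purple at (449,229), red at (189,293). The description says white, so I choose the four white blocks. The lid is at (291,178), the mat at (153,183) and the plunger at (292,221).

```bash
cat >> h.py <<'E'
def blobs(p,zlo,zhi,mask,amin=30):
    """connected components of points in height band; returns centre, size, yaw of long side"""
    C=cloud(p); m=(mask&(C[...,2]>zlo)&(C[...,2]<zhi)&(p["range_z"]>0)).astype(np.uint8)
    n,l,st,_=cv2.connectedComponentsWithStats(m,connectivity=4); out=[]
    for i in range(1,n):
        if st[i,4]<amin: continue
        P=C[l==i]; (c,s,a)=cv2.minAreaRect((P[:,:2]*1000).astype(np.float32))
        if s[0]<s[1]: s=s[::-1]; a+=90
        out.append((np.round(c,1),np.round(s,1),round((a+90)%180-90,1),round(float(np.median(P[:,2])),4),st[i,:4].tolist(),int(st[i,4])))
    return out
def white(p):
    h=cv2.cvtColor(p["image"],cv2.COLOR_RGB2HSV); return (h[...,1]<70)&(h[...,2]>150)
E
python3 - <<'E'
from h import *
for n in("scene","top"):
    p=robot.capture(n); C=cloud(p)
    reg=(C[...,0]>.25)&(C[...,0]<.85)&(C[...,1]>-.7)&(C[...,1]<.45)
    print(n,"chalk");[print(b) for b in blobs(p,.021,.032,white(p)&reg)]
    print("lid");[print(b) for b in blobs(p,.066,.084,reg,300)]
    print("knob");[print(b) for b in blobs(p,.097,.115,reg&(abs(C[...,0]-.63)<.08)&(abs(C[...,1]+.1)<.08),8)]
    print("plg");[print(b) for b in blobs(p,.122,.14,reg&(abs(C[...,0]-.5)<.06)&(abs(C[...,1]+.1)<.08),8)]
    h=cv2.cvtColor(p["image"],cv2.COLOR_RGB2HSV)
    print("mat");[print(b) for b in blobs(p,-.01,.012,reg&(h[...,0]<20)&(h[...,1]>90),800)]
    z=C[reg&(C[...,2]<.01)][:,2];print("table z",np.median(z),z.std())
    if n=="top": save(p,"crop",(340,170,480,270),5)
E
```

```text
scene chalk
(array([430.3, 224.9]), array([49.4, 37.2]), 51.3, 0.0258, [329, 148, 16, 9], 119)
(array([ 451. , -281.5]), array([49.3, 34.2]), 64.1, 0.0252, [183, 216, 18, 11], 166)
(array([ 452.6, -403.1]), array([51.2, 32.1]), -13.0, 0.025, [146, 231, 13, 17], 165)
(array([ 567.2, -417.8]), array([49.6, 34. ]), -44.9, 0.0245, [152, 265, 19, 19], 196)
lid
(array([623.4, -92.3]), array([172. , 139.8]), -89.2, 0.0732, [239, 201, 79, 65], 2606)
knob
(array([624.2, -93.4]), array([50.7, 20.7]), -0.5, 0.1031, [271, 218, 15, 16], 128)
plg
(array([506.3, -95.2]), array([40.9, 38.7]), -29.1, 0.1277, [250, 183, 15, 13], 160)
mat
(array([627.3, 283.3]), array([229.3, 198.3]), 87.5, 0.0024, [341, 161, 94, 71], 3661)
table z -0.0006041584989744386 0.15250870077732182
top chalk
(array([ 567.8, -415.9]), array([49., 34.]), -45.2, 0.0271, [403, 188, 21, 21], 217)
(array([490.8, 128. ]), array([59.1, 16.9]), -81.1, 0.0241, [198, 229, 23, 9], 54)
(array([ 451.4, -401.8]), array([49.2, 32.8]), -13.6, 0.0266, [403, 232, 15, 21], 225)
(array([462.3,  92.4]), array([44.6, 10.2]), 3.1, 0.0239, [220, 234, 5, 18], 33)
(array([ 451.7, -280.4]), array([49.6, 33.6]), 67.1, 0.0266, [354, 235, 21, 18], 230)
(array([430. , 226.3]), array([49.7, 33.5]), 53.5, 0.026, [161, 246, 22, 21], 222)
lid
(array([623.4, -92.3]), array([170.3, 139.1]), -88.9, 0.0746, [257, 150, 69, 56], 3339)
knob
(array([623.5, -92.2]), array([50.5, 19.8]), 2.6, 0.1042, [287, 166, 9, 20], 156)
plg
(array([504.4, -95.4]), array([39.4, 39. ]), -1.3, 0.1294, [286, 214, 17, 17], 226)
mat
(array([631.3, 282.7]), array([222.1, 189.7]), 87.5, 0.0031, [112, 148, 83, 70], 5446)
table z 0.0008798132323253327 0.0028615554969221497
```

View pics/crop.png

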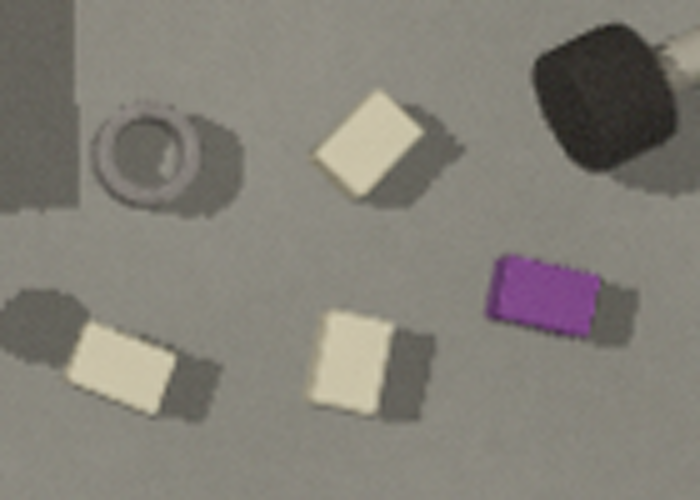

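The crop shows three white chalk blocks, at crop pixels (122,368), (352,362) and (370,143), and the purple look-alike at (548,296). Next I go above the knob.

>>> servo_tool(increments="0 0 0 0.12; 0 0 0 0.12; 0 0 0 0.12; 3.3 -3 0.8 0; 3.3 -3 0.8 0; 3.3 -3 0.8 0; 3.3 -3 0.8 0; 3.3 -3 0.8 0; 3.3 -3 0.8 0; 3.3 -3 0.8 0; 3.3 -3 0.8 0; 3.3 -3 0.8 0; 3.3 -3 0.8 0; 3.3 -3 0.8 0; 3.3 -3 0.8 0; 3.3 -3 0.8 0; 0 0 0 0; 0 0 0 0", claw=0.6, newtons=45)

```text
time: 3.3
position: [0.616, -0.0875, 0.1982]
orientation: [-3.141, -0.037, 0.001]
contact_force: [0.2, -0.0, 0.6]
width: 0.0528
grip_force: 0.0
```

>>> servo_tool(increments="0.75 0.5 1.5 0; 0 0 1.5 0; 0 0 1.5 0; 0 0 1 0; 0 0 0 0; 0 0 0 0")

```text
time: 3.9
position: [0.6236, -0.0931, 0.1442]
orientation: [3.141, 0.034, 0.001]
contact_force: [0.4, 0.0, -0.0]
width: 0.0526
grip_force: 0.0
```

>>> servo_tool(increments="0 0 0 0; 0 0 0 0; 0 0 0 0; 0 0 0 0; 0 0 0 0; 0 0 0 0", claw=0)

```text
time: 4.5
position: [0.6237, -0.0927, 0.1439]
orientation: [-3.141, -0.034, -0.0]
contact_force: [0.1, 0.6, 1.8]
width: 0.0198
grip_force: 45.0
```

>>> servo_tool(increments="0 0 -0.7 0; 0 0 -1 0; 0 0 -1.3 0; 0 0 -1.3 0; 0.08 -2.5 0 0; 0.08 -3 0 0; 0.08 -3 0 0; 0.08 -3 0 0; 0.08 -3 0 0; 0.08 -3 0 0; 0.08 -3 0.3 0; 0.08 -3 0.5 0; 0.08 -3 0.5 0; 0.08 -3 0.5 0; 0.08 -3 0.5 0; 0.08 -3 0.5 0; 0.08 -1.8 0.5 0; 0 0 0 0; 0 0 0 0; 0 0 0 0")

```text
time: 6.5
position: [0.6263, 0.2791, 0.1543]
orientation: [3.141, 0.032, 0.001]
contact_force: [-0.1, 0.2, -1.4]
width: 0.0195
grip_force: 45.0
```

>>> servo_tool(increments="0 0 1.5 0; 0 0 1.5 0; 0 0 1.5 0; 0 0 1 0; 0 0 0.5 0; 0 0 0.4 0; 0 0 0 0; 0 0 0 0; 0 0 0 0")

```text
time: 7.4
position: [0.626, 0.2804, 0.0902]
orientation: [-3.141, -0.034, -0.001]
contact_force: [-0.3, -0.2, -2.2]
width: 0.0195
grip_force: 45.0
```

>>> servo_tool(increments="0 0 0.1 0; 0 0 0.1 0; 0 0 0 0; 0 0 0 0")

```text
time: 7.8
position: [0.626, 0.2804, 0.0889]
orientation: [-3.141, -0.034, -0.001]
contact_force: [-2.7, -1.1, 5.4]
width: 0.0195
grip_force: 45.0
```

>>> servo_tool(increments="0 0 0 0; 0 0 0 0; 0 0 0 0; 0 0 0 0; 0 0 0 0; 0 0 -2 0; 0 0 -3 0; 0 0 -3 0; 0 0 -3 0; 0 0 0 0", claw=0.6)

```text
time: 8.8
position: [0.6271, 0.2807, 0.2026]
orientation: [-3.139, -0.034, -0.012]
contact_force: [-0.0, 0.8, 0.4]
width: 0.0528
grip_force: 0.0
```

```bash
python3 - <<'E'
from h import *
p=robot.capture("scene"); C=cloud(p)
reg=(C[...,0]>.25)&(C[...,0]<.85)&(C[...,1]>-.7)&(C[...,1]<.45)
print("chalk");[print(b) for b in blobs(p,.021,.032,white(p)&reg)]
print("lid");[print(b) for b in blobs(p,.012,.026,reg&(p["image"].max(2)<70),300)]
print("box");[print(b) for b in blobs(p,.058,.072,reg&(abs(C[...,1]+.09)<.1)&(abs(C[...,0]-.62)<.1),100)]
save(p,"s1",s=1.4)
E
```

```text
chalk
(array([428.6, 225.6]), array([48.3, 39.1]), 56.8, 0.0252, [329, 148, 16, 9], 121)
(array([ 450.6, -402.3]), array([51.8, 31. ]), -17.7, 0.0249, [146, 231, 12, 17], 163)
(array([ 567. , -417.6]), array([49.6, 34.7]), -45.1, 0.025, [152, 265, 19, 19], 190)
lid
(array([626.3, 278.8]), array([172.5, 139.2]), -88.7, 0.0182, [351, 165, 71, 54], 1847)
box
(array([621.4, -91.5]), array([168.5, 134.9]), -89.7, 0.0642, [241, 203, 76, 46], 302)
(array([ 683.7, -117.1]), array([138.2,  50.3]), 69.9, 0.0642, [254, 242, 52, 24], 155)
```

View pics/s1.png

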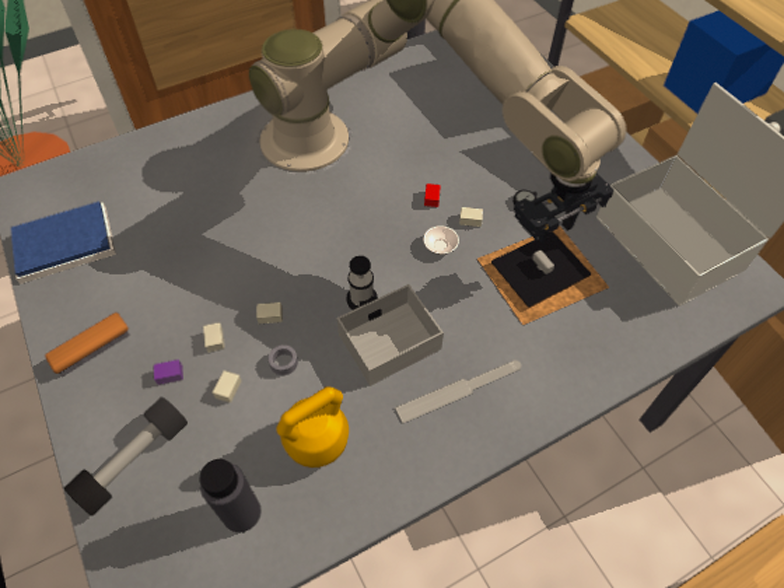

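Lid lies flat on the mat (541,268 scaled), the box is empty, and the chalks are unmoved; the block at (268,313) is now in shadow. Next is the chalk by the dish (471,216).

>>> servo_tool(increments="-3.3 0.85 0 0; -3.3 0.85 0 0; -3.3 0.85 0 0; -3.3 0.85 0 0; -3.3 0.85 0 0; -3.3 0.85 0 0; 0 0 1 -0.15; 0 0 1 -0.15; 0 0 1 -0.15; 0 0 1 -0.15; 0 0 1 -0.15; 0 0 1 -0.145; 0 0 1 0; 0 0 0 0; 0 0 0 0", claw=0.75, newtons=25)

```text
time: 10.35
position: [0.4289, 0.225, 0.1275]
orientation: [-2.819, -1.386, 0.001]
contact_force: [-0.0, -0.2, 0.2]
width: 0.0661
grip_force: 0.0
```

```bash
cat >> h.py <<'E'
from scipy.spatial.transform import Rotation as Ro
def delta(x,y,z,phi=None):
    """shift in tool axes (cm) and turn (rad) to a world pose; phi=yaw of tool x (rad)"""
    s=robot.read_state(); R=Ro.from_rotvec(s["orientation"]).as_matrix()
    a=np.arctan2(R[1,0],R[0,0])
    print("t",round(s["time"],1),"pos",np.round(s["position"],4),"phi",round(a,3),"w",round(s["width"],4),"tool shift cm",np.round(R.T@(np.array([x,y,z])-s["position"])*100,2),"turn",None if phi is None else round(a-phi,3))
E
python3 -c "
from h import *
delta(.430,.226,.069,np.radians(53))"
```

```text
t 10.3 pos [0.4289 0.225  0.1275] phi 0.914 w 0.0661 tool shift cm [0.15 0.03 5.85] turn -0.011
```

>>> servo_tool(increments="0.15 0 1.5 0; 0 0 1.5 0; 0 0 1.5 0; 0 0 1.3 0; 0 0 0 0; 0 0 0 0")

```text
time: 10.95
position: [0.4301, 0.2263, 0.0701]
orientation: [2.818, 1.389, 0.001]
contact_force: [0.4, -0.8, 0.2]
width: 0.0659
grip_force: 0.0
```

>>> servo_tool(increments="0 0 0 0; 0 0 0 0; 0 0 0 0; 0 0 0 0; 0 0 0 0; 0 0 0 0", claw=0)

```text
time: 11.55
position: [0.43, 0.2263, 0.0699]
orientation: [2.817, 1.39, 0.0]
contact_force: [-0.9, -0.7, 2.3]
width: 0.0336
grip_force: 25.0
```

>>> servo_tool(increments="0 0 -1.5 0; 0 0 -2 0; 0 0 -2.5 0.149; 0 0 -2.5 0.149; 0 0 -1.5 0.149; 0 0 0 0.149; 0 0 0 0.149; 0 0 0 0.149; 2.7 3.6 0 0; 2.7 3.6 0 0; 2.7 3.6 0 0; 2.7 3.6 0 0; 2.7 3.6 0 0; 2.7 3.6 0 0; 2.7 3.6 0 0; 2.7 3.6 0 0; 0 0 0 0; 0 0 0 0")

```text
time: 13.35
position: [0.6523, -0.0572, 0.1688]
orientation: [-3.141, -0.034, 0.002]
contact_force: [-0.1, 0.1, -0.5]
width: 0.0339
grip_force: 25.0
```

```bash
python3 -c "
from h import *
delta(.6537,-.0567,.076,.02)"
```

```text
t 13.3 pos [ 0.6523 -0.0572  0.1688] phi 0.022 w 0.0339 tool shift cm [ 0.16 -0.04  9.28] turn 0.002
```

>>> servo_tool(increments="0.15 0 2 0; 0 0 2 0; 0 0 2 0; 0 0 1.5 0; 0 0 1 0; 0 0 0.7 0; 0 0 0 0; 0 0 0 0; 0 0 0 0")

```text
time: 14.25
position: [0.6543, -0.0568, 0.0786]
orientation: [3.141, 0.036, 0.002]
contact_force: [0.1, 0.2, -0.1]
width: 0.0339
grip_force: 25.0
```

>>> servo_tool(increments="0 0 0 0; 0 0 0 0; 0 0 0 0; 0 0 -1.5 0; 0 0 -3 0; 0 0 -4 0; 0 0 -3 0; 0 0 0 0; 0 0 0 0", claw=0.55)

```text
time: 15.15
position: [0.654, -0.0567, 0.1938]
orientation: [3.141, 0.036, 0.002]
contact_force: [-0.9, -0.4, -0.6]
width: 0.0485
grip_force: 0.0
```

```bash
cat > look.py <<'E'
from h import *
import sys
def look(n="top"):
    p=robot.capture(n); C=cloud(p)
    h=cv2.cvtColor(p["image"],cv2.COLOR_RGB2HSV)
    reg=(C[...,0]>.25)&(C[...,0]<.75)&(C[...,1]>-.6)&(C[...,1]<.3)
    for b in blobs(p,.018,.034,reg&(h[...,1]<90)&(h[...,2]>90),60): print(n,b)
    return p
if __name__=="__main__":
    look("top"); look("scene")
    delta(*map(float,sys.argv[1:]))
E
python3 look.py .4515 -.281 .069 1.152
```

```text
top (array([ 567.2, -416.3]), array([48.7, 33.7]), -43.8, 0.0266, [403, 189, 21, 21], 231)
top (array([ 565.2, -298.8]), array([53.7, 53.1]), -1.3, 0.0257, [359, 190, 21, 21], 181)
top (array([489.5, 136.4]), array([56.7, 15.7]), -74.7, 0.0224, [196, 229, 21, 10], 68)
top (array([ 451. , -401.3]), array([50.3, 34.1]), -16.8, 0.0266, [402, 232, 16, 21], 243)
top (array([ 451. , -280.7]), array([50.7, 34.2]), 67.3, 0.0264, [353, 235, 23, 18], 251)
top (array([444.7, 152.7]), array([53.7, 16.5]), 29.3, 0.0213, [195, 240, 13, 18], 66)
scene (array([ 451.3, -281.5]), array([49.3, 36.1]), 67.5, 0.0245, [183, 216, 18, 12], 199)
scene (array([ 451.7, -402.7]), array([50.9, 32. ]), -14.4, 0.0244, [146, 231, 13, 18], 185)
scene (array([647.7, -58.5]), array([37.1, 37. ]), 2.7, 0.0288, [285, 234, 17, 15], 148)
scene (array([688.3, -91.8]), array([162.8,   5. ]), -89.2, 0.026, [263, 244, 53, 28], 148)
scene (array([ 553.6, -294.8]), array([52.1, 28.7]), 69.2, 0.0237, [192, 247, 20, 10], 77)
scene (array([ 567.1, -418.3]), array([51.1, 33.9]), -46.5, 0.0244, [152, 265, 19, 20], 217)
t 15.2 pos [ 0.6535 -0.0566  0.1918] phi 0.023 w 0.0486 tool shift cm [-20.69  21.98  12.31] turn -1.129
```

>>> servo_tool(increments="-2.95 3.14 -0.2 0; -2.95 3.14 0 0; -2.95 3.14 0 0; -2.95 3.14 0 0; -2.95 3.14 0 0; -2.95 3.14 0 0; -2.95 3.14 0 0; 0 0 1 -0.143; 0 0 1 -0.143; 0 0 1 -0.143; 0 0 1 -0.143; 0 0 1 -0.143; 0 0 1 -0.143; 0 0 1 -0.143; 0 0 1 -0.143; 0 0 0 0; 0 0 0 0", claw=0.75)

```text
time: 16.95
position: [0.4524, -0.2811, 0.1144]
orientation: [-2.624, -1.725, 0.0]
contact_force: [-0.1, -0.2, -0.3]
width: 0.066
grip_force: 0.0
```

```bash
python3 -c "
from h import *
delta(.4515,-.281,.069,1.165)"
```

```text
t 16.9 pos [ 0.4524 -0.2811  0.1144] phi 1.163 w 0.066 tool shift cm [-0.03 -0.08  4.54] turn -0.002
```

>>> servo_tool(increments="0 -0.1 1.5 0; 0 0 1.5 0; 0 0 1 0; 0 0 0.5 0; 0 0 0 0; 0 0 0 0")

```text
time: 17.55
position: [0.4518, -0.281, 0.0702]
orientation: [2.622, 1.729, 0.0]
contact_force: [-0.3, 0.7, 0.2]
width: 0.0659
grip_force: 0.0
```

>>> servo_tool(increments="0 0 0 0; 0 0 0 0; 0 0 0 0; 0 0 0 0; 0 0 0 0; 0 0 0 0", claw=0)

```text
time: 18.15
position: [0.4516, -0.2808, 0.0698]
orientation: [2.622, 1.731, 0.0]
contact_force: [-0.1, 0.2, 1.8]
width: 0.034
grip_force: 25.0
```

>>> servo_tool(increments="0 0 -1.5 0; 0 0 -2 0; 0 0 -2.5 0.143; 0 0 -2.5 0.143; 0 0 -1.5 0.143; 0 0 0 0.143; 0 0 0 0.143; 0 0 0 0.143; 0 0 0 0.143; 0 0 0 0.143; 3.44 -2.5 0 0; 3.44 -2.5 0 0; 3.44 -2.5 0 0; 3.44 -2.5 0 0; 3.44 -2.5 0 0; 3.44 -2.5 0 0; 0 0 0 0; 0 0 0 0")

```text
time: 19.95
position: [0.6544, -0.1256, 0.169]
orientation: [-3.141, -0.038, 0.002]
contact_force: [-0.9, -0.8, -1.3]
width: 0.0336
grip_force: 25.0
```

```bash
python3 -c "
from h import *
delta(.655,-.1267,.076,.02)"
```

```text
t 19.9 pos [ 0.6544 -0.1256  0.169 ] phi 0.024 w 0.0336 tool shift cm [0.06 0.11 9.3 ] turn 0.004
```

>>> servo_tool(increments="0.05 0.1 2 0; 0 0 2 0; 0 0 2 0; 0 0 1.5 0; 0 0 1 0; 0 0 0.7 0; 0 0 0 0; 0 0 0 0; 0 0 0 0")

```text
time: 20.85
position: [0.6554, -0.1272, 0.0786]
orientation: [3.141, 0.036, 0.002]
contact_force: [-0.4, 0.4, -2.0]
width: 0.0338
grip_force: 25.0
```

>>> servo_tool(increments="0 0 0 0; 0 0 0 0; 0 0 0 0; 0 0 -1.5 0; 0 0 -3 0; 0 0 -4 0; 0 0 -3 0; 0 0 0 0; 0 0 0 0", claw=0.55)

```text
time: 21.75
position: [0.655, -0.1272, 0.1937]
orientation: [3.141, 0.036, 0.002]
contact_force: [-0.8, -0.7, -0.1]
width: 0.0483
grip_force: 0.0
```

```bash
python3 look.py .4513 -.402 .069 -.251
```

```text
top (array([ 567. , -415.8]), array([48.9, 33.8]), -44.8, 0.0264, [403, 188, 21, 22], 234)
top (array([ 564.3, -299.4]), array([53.8, 53.5]), 58.2, 0.0256, [359, 190, 21, 21], 173)
top (array([460.2, 125.3]), array([77.2, 76.5]), 43.3, 0.0226, [195, 229, 30, 30], 250)
top (array([ 451. , -401.5]), array([51.1, 34. ]), -15.6, 0.0262, [402, 232, 16, 21], 241)
scene (array([462. , 148.8]), array([78.2, 34.2]), -7.0, 0.0217, [312, 161, 16, 19], 66)
scene (array([ 451.3, -402.8]), array([52.6, 31.8]), -14.2, 0.0246, [146, 231, 13, 18], 186)
scene (array([649.2, -58.2]), array([37.5, 35.8]), 0.7, 0.0291, [285, 234, 17, 15], 146)
scene (array([688.3, -91.5]), array([161.9,   5.5]), -88.3, 0.0262, [264, 244, 52, 29], 135)
scene (array([ 649.9, -128.3]), array([39.5, 35.9]), -1.6, 0.0288, [263, 245, 17, 15], 151)
scene (array([ 554.2, -300.6]), array([54.6, 35.3]), -85.0, 0.0239, [192, 247, 20, 14], 83)
scene (array([ 567.3, -418.6]), array([50.4, 33.9]), -45.5, 0.0245, [152, 265, 19, 20], 218)
t 21.9 pos [ 0.6546 -0.1271  0.1917] phi 0.023 w 0.0484 tool shift cm [-20.92  27.03  12.3 ] turn 0.274
```

>>> servo_tool(increments="-2.61 3.38 0 0; -2.61 3.38 0 0; -2.61 3.38 0 0; -2.61 3.38 0 0; -2.61 3.38 0 0; -2.61 3.38 0 0; -2.61 3.38 0 0; -2.61 3.38 0 0; 0 0 2 0.137; 0 0 2 0.137; 0 0 2 0; 0 0 2 0; 0 0 0 0; 0 0 0 0", claw=0.75)

```text
time: 23.25
position: [0.4524, -0.4021, 0.1125]
orientation: [-3.116, 0.393, 0.001]
contact_force: [-0.1, -0.3, 0.7]
width: 0.0658
grip_force: 0.0
```

```bash
python3 -c "
from h import *
delta(.4513,-.402,.069,-.253)"
```

```text
t 23.2 pos [ 0.4524 -0.4021  0.1125] phi -0.251 w 0.0658 tool shift cm [-0.1   0.02  4.35] turn 0.002
```

>>> servo_tool(increments="-0.1 0 1.5 0; 0 0 1.5 0; 0 0 0.9 0; 0 0 0.4 0; 0 0 0 0; 0 0 0 0")

```text
time: 23.85
position: [0.4517, -0.4021, 0.0702]
orientation: [3.116, -0.393, 0.001]
contact_force: [-0.9, -0.3, -0.6]
width: 0.066
grip_force: 0.0
```

>>> servo_tool(increments="0 0 0 0; 0 0 0 0; 0 0 0 0; 0 0 0 0; 0 0 0 0; 0 0 0 0", claw=0)

```text
time: 24.45
position: [0.4515, -0.402, 0.0698]
orientation: [3.117, -0.394, 0.0]
contact_force: [0.4, 0.5, 0.5]
width: 0.034
grip_force: 25.0
```

>>> servo_tool(increments="0 0 -1.5 0; 0 0 -2 0; 0 0 -2.5 -0.137; 0 0 -2.5 -0.137; 0 0 -1.5 0; 2.1 -3.88 0 0; 2.1 -3.88 0 0; 2.1 -3.88 0 0; 2.1 -3.88 0 0; 2.1 -3.88 0 0; 2.1 -3.88 0 0; 2.1 -3.88 0 0; 0 0 0 0; 0 0 0 0")

```text
time: 25.85
position: [0.5925, -0.1264, 0.1705]
orientation: [3.141, 0.039, 0.001]
contact_force: [-0.2, 0.1, 0.1]
width: 0.0338
grip_force: 25.0
```

```bash
python3 -c "
from h import *
delta(.5931,-.1279,.076,.02)"
```

```text
t 25.9 pos [ 0.5925 -0.1264  0.1705] phi 0.025 w 0.0338 tool shift cm [0.06 0.14 9.45] turn 0.005
```

>>> servo_tool(increments="0.05 0.1 2 0; 0 0 2 0; 0 0 2 0; 0 0 1.5 0; 0 0 1 0; 0 0 0.8 0; 0 0 0 0; 0 0 0 0; 0 0 0 0")

```text
time: 26.75
position: [0.5931, -0.1282, 0.0775]
orientation: [3.141, 0.036, 0.002]
contact_force: [1.1, 0.5, -0.2]
width: 0.0341
grip_force: 25.0
```

>>> servo_tool(increments="0 0 0 0; 0 0 0 0; 0 0 0 0; 0 0 -1.5 0; 0 0 -3 0; 0 0 -4 0; 0 0 -3 0; 0 0 0 0; 0 0 0 0", claw=0.55)

```text
time: 27.65
position: [0.5928, -0.1281, 0.1927]
orientation: [3.141, 0.036, 0.002]
contact_force: [-0.8, 0.9, -0.8]
width: 0.0485
grip_force: 0.0
```

```bash
python3 look.py .5672 -.4170 .069 -.785
```

```text
top (array([ 567.1, -416. ]), array([48.5, 33.8]), -44.8, 0.0265, [403, 188, 21, 22], 234)
top (array([ 565.7, -299.6]), array([54.1, 51.8]), -4.7, 0.0253, [360, 190, 20, 21], 158)
top (array([460.5, 126.4]), array([77.5, 76.6]), 88.7, 0.0228, [195, 229, 30, 30], 237)
scene (array([ 588.7, -136.3]), array([61.2, 49.9]), 2.3, 0.0287, [246, 225, 25, 23], 256)
scene (array([647.8, -59. ]), array([38.8, 33.9]), 1.9, 0.0285, [285, 235, 17, 14], 147)
scene (array([ 649.9, -128.8]), array([37.3, 34.6]), -0.7, 0.0288, [263, 245, 17, 16], 152)
scene (array([ 689. , -129.5]), array([82.6,  4.1]), -88.8, 0.0266, [264, 256, 28, 16], 78)
scene (array([ 567.8, -418.1]), array([50.7, 33.7]), -44.9, 0.0245, [152, 265, 19, 20], 218)
t 27.8 pos [ 0.5924 -0.1279  0.1909] phi 0.023 w 0.0482 tool shift cm [-3.15 28.85 12.18] turn 0.808
```

>>> servo_tool(increments="-0.4 3.6 0 0; -0.4 3.6 0 0; -0.4 3.6 0 0; -0.4 3.6 0 0; -0.4 3.6 0 0; -0.4 3.6 0 0; -0.4 3.6 0 0; -0.4 3.6 0 0; 0 0 0 0.135; 0 0 0 0.135; 0 0 2 0.135; 0 0 2 0.135; 0 0 2 0.135; 0 0 1 0.135; 0 0 0 0; 0 0 0 0", claw=0.75)

```text
time: 29.35
position: [0.5673, -0.4167, 0.1213]
orientation: [-2.903, 1.2, 0.001]
contact_force: [0.5, -0.0, 0.8]
width: 0.0661
grip_force: 0.0
```

```bash
python3 -c "
from h import *
delta(.5672,-.417,.069,-.785)"
```

```text
t 29.4 pos [ 0.5673 -0.4167  0.1213] phi -0.784 w 0.0661 tool shift cm [0.02 0.03 5.23] turn 0.001
```

>>> servo_tool(increments="0 0 1.5 0; 0 0 1.5 0; 0 0 1.5 0; 0 0 0.7 0; 0 0 0 0; 0 0 0 0")

```text
time: 29.95
position: [0.5675, -0.4168, 0.0699]
orientation: [2.901, -1.204, 0.001]
contact_force: [0.8, -0.5, 0.4]
width: 0.0661
grip_force: 0.0
```

>>> servo_tool(increments="0 0 0 0; 0 0 0 0; 0 0 0 0; 0 0 0 0; 0 0 0 0; 0 0 0 0", claw=0)

```text
time: 30.55
position: [0.5674, -0.4168, 0.0699]
orientation: [2.901, -1.205, 0.0]
contact_force: [-0.8, 0.4, 2.1]
width: 0.0338
grip_force: 25.0
```

>>> servo_tool(increments="0 0 -1.5 0; 0 0 -2 0; 0 0 -2.5 -0.134; 0 0 -2.5 -0.134; 0 0 -1.5 -0.134; 0 0 0 -0.134; 0 0 0 -0.134; 0 0 0 -0.134; 0.35 -3.98 0 0; 0.35 -3.98 0 0; 0.35 -3.98 0 0; 0.35 -3.98 0 0; 0.35 -3.98 0 0; 0.35 -3.98 0 0; 0.35 -3.98 0 0; 0.35 -3.98 0 0; 0.35 -3.98 0 0; 0 0 0 0; 0 0 0 0")

```text
time: 32.45
position: [0.593, -0.0577, 0.1706]
orientation: [3.141, 0.029, 0.002]
contact_force: [-0.3, -0.4, -1.2]
width: 0.034
grip_force: 25.0
```

```bash
python3 -c "
from h import *
delta(.5917,-.0579,.076,.02)"
```

```text
t 32.5 pos [ 0.593  -0.0577  0.1706] phi 0.018 w 0.034 tool shift cm [-0.14  0.01  9.46] turn -0.002
```

>>> servo_tool(increments="-0.1 0 2 0; 0 0 2 0; 0 0 2 0; 0 0 1.5 0; 0 0 1 0; 0 0 0.8 0; 0 0 0 0; 0 0 0 0; 0 0 0 0")

```text
time: 33.35
position: [0.5922, -0.0581, 0.0775]
orientation: [3.141, 0.027, 0.002]
contact_force: [0.2, -0.2, -0.9]
width: 0.0339
grip_force: 25.0
```

>>> servo_tool(increments="0 0 0 0; 0 0 0 0; 0 0 0 0; 0 0 -1.5 0; 0 0 -3 0; 0 0 -4 0; 0 0 -3 0; 0 -3 0 0; 0 -4 0 0; 0 -4 0 0; 0 -4 0 0; 0 0 0 0; 0 0 0 0", claw=0.55)

```text
time: 34.65
position: [0.5893, 0.0923, 0.1926]
orientation: [3.141, 0.029, 0.002]
contact_force: [1.5, 0.2, 0.1]
width: 0.0487
grip_force: 0.0
```

```bash
python3 - <<'E'
from look import *
p=look("top"); save(p,"t2",s=1.4)
q=look("scene"); C=cloud(q)
reg=(C[...,0]>.5)&(C[...,1]>.1)&(C[...,1]<.45)
for p_ in(p,q):
  C=cloud(p_);print("lid",blobs(p_,.012,.026,(C[...,1]>.15)&(C[...,1]<.4)&(C[...,0]>.5)&(p_["image"].max(2)<70),300))
  print("knob",blobs(p_,.042,.058,(C[...,1]>.2)&(C[...,1]<.35)&(C[...,0]>.55)&(C[...,0]<.7),20))
delta(.626,.2805,.089,.02)
E
```

```text
top (array([ 658.4, -127.9]), array([54.3, 33.9]), 1.4, 0.0298, [297, 157, 14, 21], 231)
top (array([654.4, -57.7]), array([52.3, 33.4]), 3.4, 0.0304, [271, 160, 14, 20], 219)
top (array([ 592.5, -129. ]), array([51. , 32.1]), -1.9, 0.0301, [299, 182, 13, 20], 215)
top (array([592.2, -59. ]), array([50.7, 33.2]), 2.4, 0.0304, [272, 183, 14, 20], 218)
top (array([ 566.5, -299. ]), array([54.2, 52.5]), 77.5, 0.0256, [359, 190, 21, 21], 179)
scene (array([591. , -59.2]), array([53.5, 36.3]), -0.2, 0.0286, [274, 218, 19, 19], 208)
scene (array([ 591.1, -129.5]), array([56.7, 34.9]), 0.5, 0.0287, [252, 228, 19, 20], 213)
scene (array([648.8, -59.3]), array([37.6, 35.8]), 0.6, 0.0286, [285, 234, 17, 15], 149)
scene (array([687.2, -45.4]), array([71. ,  5.3]), -88.0, 0.0261, [293, 244, 23, 13], 66)
scene (array([ 648.9, -129. ]), array([36.6, 34.7]), 1.1, 0.0286, [263, 245, 17, 16], 154)
scene (array([ 569.3, -300.4]), array([54.2, 44.1]), 79.2, 0.0237, [192, 248, 20, 16], 118)
scene (array([ 688.3, -126.6]), array([91.3,  4.3]), -89.1, 0.0256, [264, 256, 30, 17], 78)
lid [(array([625.1, 308. ]), array([137.1, 114.8]), -0.6, 0.0192, [122, 159, 42, 51], 1712)]
knob [(array([624.5, 279.8]), array([48.8, 20.7]), 2.3, 0.0487, [146, 173, 9, 19], 152)]
lid [(array([624.6, 278.8]), array([172.7, 141.6]), -89.0, 0.0183, [351, 165, 71, 54], 1876)]
knob [(array([626.6, 278.6]), array([51.1, 21.1]), 0.1, 0.0475, [381, 179, 15, 14], 99)]
t 34.8 pos [0.5895 0.0909 0.1923] phi 0.016 w 0.0484 tool shift cm [  3.94 -18.9   10.33] turn -0.004
```

View pics/t2.png

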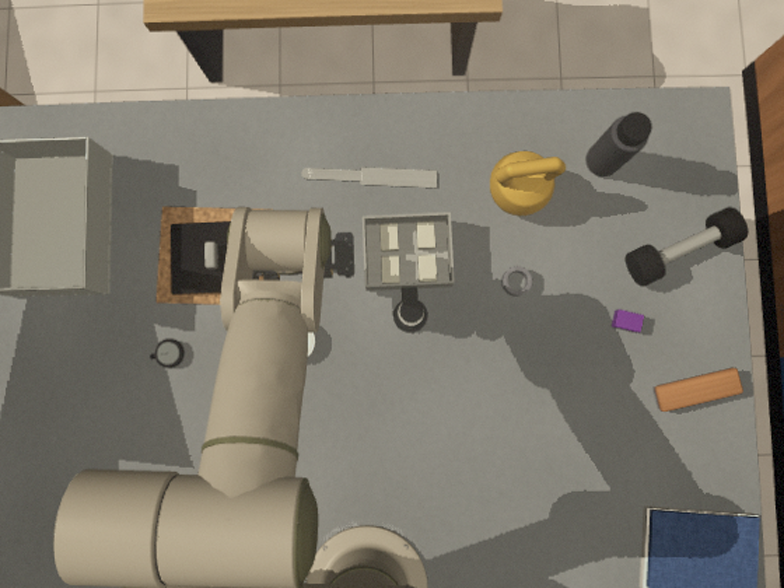

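All four blocks sit in the box, at scaled pixels (390,237), (426,235), (392,266) and (427,266), and none are left outside. Next I fetch the lid.

>>> servo_tool(increments="0.66 -3.15 0 0; 0.66 -3.15 0 0; 0.66 -3.15 0 0; 0.66 -3.15 0 0; 0.66 -3.15 0 0; 0.66 -3.15 0 0; 0 0 2 -0.004; 0 0 2 0; 0 0 1.5 0; 0 0 0 0; 0 0 0 0", claw=0.6, newtons=45)

```text
time: 35.85
position: [0.6263, 0.2809, 0.1374]
orientation: [-3.141, -0.031, -0.001]
contact_force: [-0.6, -0.6, 0.3]
width: 0.0526
grip_force: 0.0
```

```bash
python3 -c "
from h import *
delta(.626,.2804,.089,.0216)"
```

```text
t 35.9 pos [0.6263 0.2809 0.1374] phi 0.02 w 0.0526 tool shift cm [-0.03  0.05  4.84] turn -0.002
```

>>> servo_tool(increments="0 0.05 1.5 0; 0 0 1.5 0; 0 0 1 0; 0 0 0.8 0; 0 0 0 0; 0 0 0 0")

```text
time: 36.45
position: [0.6259, 0.2812, 0.0888]
orientation: [-3.141, -0.033, -0.0]
contact_force: [-0.4, -0.4, 0.3]
width: 0.0528
grip_force: 0.0
```

>>> servo_tool(increments="0 0 0 0; 0 0 0 0; 0 0 0 0; 0 0 0 0; 0 0 0 0; 0 0 0 0", claw=0)

```text
time: 37.05
position: [0.6258, 0.281, 0.0889]
orientation: [3.141, 0.033, 0.0]
contact_force: [-0.0, -0.5, 1.3]
width: 0.0198
grip_force: 45.0
```

>>> servo_tool(increments="0 0 -1 0; 0 0 -1.7 0; 0 0 -2 0; 0 0 -2 0; 0 0 -2 0; 0 0 -1 0; -0.08 3.11 0 0; -0.08 3.11 0 0; -0.08 3.11 0 0; -0.08 3.11 0 0; -0.08 3.11 0 0; -0.08 3.11 0 0; -0.08 3.11 0 0; -0.08 3.11 0 0; -0.08 3.11 0 0; -0.08 3.11 0 0; -0.08 3.11 0 0; -0.08 3.11 0 0; 0 0 0 0; 0 0 0 0")

```text
time: 39.05
position: [0.6238, -0.0925, 0.1859]
orientation: [-3.141, -0.031, -0.0]
contact_force: [0.2, 0.1, -1.7]
width: 0.0197
grip_force: 45.0
```

```bash
python3 - <<'E'
from h import *
delta(.6237,-.0927,.144,.0216)
p=robot.capture("scene"); C=cloud(p); reg=(C[...,0]>.5)&(C[...,0]<.75)&(abs(C[...,1]+.09)<.13)
print(blobs(p,.10,.124,reg&(p["image"].max(2)<70),200))
p=robot.capture("top"); save(p,"t3",(230,120,360,250),4)
E
```

```text
t 39.0 pos [ 0.6238 -0.0925  0.1859] phi 0.02 w 0.0197 tool shift cm [-0.01  0.03  4.19] turn -0.002
[(array([624.8, -93.9]), array([170.3, 137.7]), -89.4, 0.1153, [238, 205, 81, 53], 1754)]
```

View pics/t3.png

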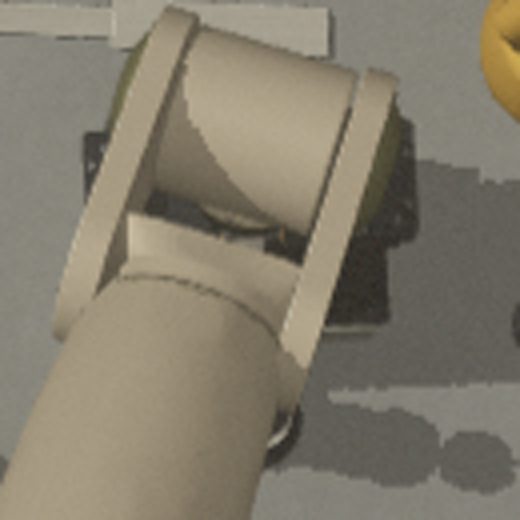

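The arm hides the lid in this crop (only its corner shows at 360,290), but the scene cloud puts it centred and level over the box, so I lower it.

>>> servo_tool(increments="0 0 1 0; 0 0 1 0; 0 0 0.7 0; 0 0 0.4 0; 0 0 0.3 0; 0 0 0.3 0; 0 0 0.2 0; 0 0 0.2 0; 0 0 0 0; 0 0 0 0; 0 0 0 0")

```text
time: 40.25
position: [0.624, -0.0923, 0.1449]
orientation: [3.141, 0.033, 0.0]
contact_force: [-1.0, 0.7, -1.5]
width: 0.0196
grip_force: 45.0
```

>>> servo_tool(increments="0 0 0.1 0; 0 0 0.1 0; 0 0 0 0; 0 0 0 0")

```text
time: 40.65
position: [0.624, -0.0922, 0.1439]
orientation: [3.141, 0.033, 0.001]
contact_force: [-3.4, 0.3, 6.4]
width: 0.0195
grip_force: 45.0
```

>>> servo_tool(increments="0 0 0 0; 0 0 0 0; 0 0 0 0; 0 0 0 0; 0 0 -2 0; 0 0 -3 0; 0 0 -3 0; -2 0 0 0; -3 0 0 0; -3 0 0 0; 0 0 0 0; 0 0 0 0; 0 0 0 0", claw=0.6)

```text
time: 41.95
position: [0.5448, -0.0941, 0.2229]
orientation: [3.141, 0.033, 0.001]
contact_force: [-0.7, -0.0, 0.8]
width: 0.0528
grip_force: 0.0
```

```bash
python3 - <<'E'
from h import *
p=robot.capture("scene"); C=cloud(p); reg=(C[...,0]>.53)&(C[...,0]<.75)&(abs(C[...,1]+.09)<.13)
print(blobs(p,.055,.084,reg&(p["image"].max(2)<70),200))
m=reg&(C[...,2]>.065)&(C[...,2]<.084)&(p["image"].max(2)<70); P=C[m]
A=np.c_[P[:,:2]-[.624,-.092],np.ones(len(P))]; print("plane",np.linalg.lstsq(A,P[:,2],rcond=None)[0])
save(p,"s4",(200,150,350,290),4)
delta(.5054,-.0953,.2,.02)
E
```

```text
[(array([622.5, -94. ]), array([168.9, 142. ]), -88.9, 0.0732, [239, 202, 79, 64], 2610)]
plane [-0.00252157  0.00092348  0.07320496]
t 42.0 pos [ 0.5447 -0.094   0.2227] phi 0.021 w 0.0524 tool shift cm [-3.94  0.05  2.27] turn 0.001
```

View pics/s4.png

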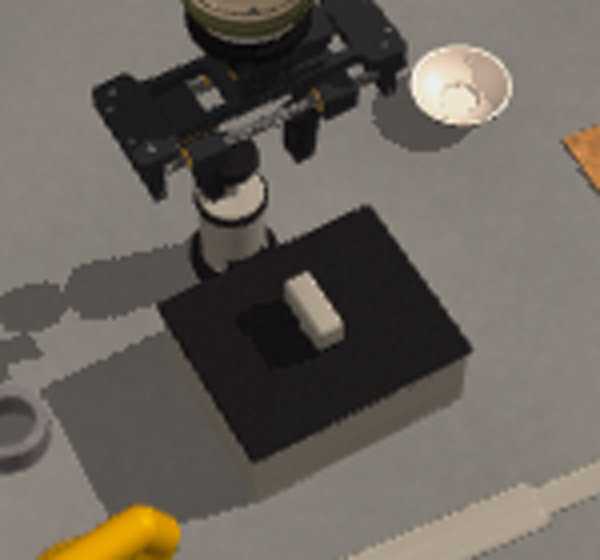

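Lid sits flat on the box at the same height as at the start (crop, centre 315,335). Next I move the shut fingers over the plunger.

>>> servo_tool(increments="-1.3 0 0 0; -1.3 0 0 0; -1.3 0.05 0 0; 0 0 0 0; 0 0 0 0; 0 0 0 0; 0 0 0 0; 0 0 0 0; 0 0 0 0", claw=0, newtons=10)

```text
time: 42.9
position: [0.5051, -0.0952, 0.2226]
orientation: [-3.141, -0.033, 0.0]
contact_force: [-0.4, 0.1, -0.2]
width: 0.0005
grip_force: 0.0
```

>>> servo_tool(increments="0 0 1.5 0; 0 0 1.2 0; 0 0 1 0; 0 0 1 0; 0 0 0.6 0; 0 0 0.4 0; 0 0 0.2 0; 0 0 0 0; 0 0 0 0")

```text
time: 43.8
position: [0.505, -0.0952, 0.1642]
orientation: [3.141, 0.033, 0.0]
contact_force: [-3.3, 2.4, 11.0]
width: 0.0004
grip_force: 5.3
```

>>> servo_tool(increments="0 0 0.1 0; 0 0 0.1 0; 0 0 0.1 0; 0 0 0 0; 0 0 0 0; 0 0 0 0")

```text
time: 44.4
position: [0.5052, -0.0952, 0.1632]
orientation: [3.141, 0.033, 0.002]
contact_force: [-11.5, 3.5, 30.1]
width: 0.0005
grip_force: 14.9
```

At the stop: the force jumped to 30 N. Next I release, press again and release.

>>> servo_tool(increments="0 0 -1 0; 0 0 -1 0; 0 0 -1 0; 0 0 -1.2 0; 0 0 -0.5 0; 0 0 0 0; 0 0 0 0; 0 0 0 0; 0 0 0 0")

```text
time: 45.3
position: [0.5048, -0.0952, 0.2073]
orientation: [-3.141, -0.033, 0.001]
contact_force: [0.1, -0.4, 0.3]
width: 0.0008
grip_force: 0.0
```

```bash
cat > chk.py <<'E'
from h import *
p=robot.capture("scene"); C=cloud(p)
print("plunger",blobs(p,.09,.14,(abs(C[...,0]-.505)<.03)&(abs(C[...,1]+.095)<.03)&(p["range_z"]>0),8))
print("lid",blobs(p,.055,.084,(C[...,0]>.53)&(C[...,0]<.75)&(abs(C[...,1]+.09)<.13)&(p["image"].max(2)<70),200))
delta(.5054,-.0953,.1635)
E
python3 chk.py
```

```text
plunger [(array([511.4, -97.6]), array([38.5, 31.6]), 63.6, 0.1274, [250, 185, 15, 13], 120)]
lid [(array([623.6, -93.9]), array([170.2, 139.6]), -88.7, 0.0732, [239, 202, 79, 64], 2607)]
t 45.4 pos [ 0.5049 -0.0952  0.2074] phi 0.021 w 0.0004 tool shift cm [0.06 0.01 4.39] turn None
```

>>> servo_tool(increments="0 0 1 0; 0 0 1.1 0; 0 0 1 0; 0 0 0.7 0; 0 0 0.4 0; 0 0 0.2 0; 0 0 0.1 0; 0 0 0.1 0; 0 0 0 0; 0 0 0 0; 0 0 0 0")

```text
time: 46.45
position: [0.5054, -0.0954, 0.1633]
orientation: [3.14, 0.033, 0.003]
contact_force: [-5.2, 2.2, 24.8]
width: 0.0002
grip_force: 12.1
```

>>> servo_tool(increments="0 0 -1 0; 0 0 -1 0; 0 0 -1 0; 0 0 -1.5 0; 0 0 -2 0; 0 0 -3 0; 0 0 -3 0; 0 0 0 0; 0 0 0 0; 0 0 0 0; 0 0 0 0; 0 0 0 0")

```text
time: 47.65
position: [0.5048, -0.0952, 0.2859]
orientation: [-3.141, -0.033, 0.002]
contact_force: [-0.2, 0.0, -0.4]
width: 0.0004
grip_force: 0.0
```

```bash
python3 chk.py; python3 -c "
from h import *
print(robot.job_done())"
```

```text
plunger [(array([505.8, -94.8]), array([40.6, 38.4]), -26.8, 0.1278, [250, 183, 15, 15], 172)]
lid [(array([624.2, -93.7]), array([170.3, 141.1]), -88.7, 0.0731, [239, 202, 79, 64], 2604)]
t 47.7 pos [ 0.5048 -0.0952  0.2861] phi 0.021 w 0.0005 tool shift cm [ 0.07  0.02 12.26] turn None
the job is handed in; nothing more can be done
None
```

The job is handed in at about 48 s, though the hand-in returned no verdict: all four white chalk blocks are in the box, the lid is back fully home, and the plunger was pressed to its stop twice and is up again.

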